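Move the valve key to the other fold-down hook

ROBOT

A 7-joint arm with a two-finger parallel gripper is mounted at the origin on the work surface; the furniture and walls round the work are solid. World frame = base frame: x ahead of the robot, y to its left, z up, the work surface at z = 0. Lengths are in mm, angles in degrees, forces in N, time in s.
With the tool pointing down it reaches from about 425 to 950 mm from the base axis. Payload 4.7 kg.
Tool frame: the origin (TCP) lies midway between the tips of the shut fingers; the grasp point (between the pads) lies r.pinch_z behind it (r.pinch_z is the distance from the TCP to the grasp point, in mm); z points along the fingers, x is the direction in which the jaws open and shut, and the axes are right-handed (so a half turn about z gives the same grasp; the last joint's range is limited). The gripper opens to 87 mm and grips with 3 to 60 N. Pads are 19 mm wide; open, the fingers measure 117 mm over their backs; the gripper's body (75 mm by 190 mm) begins 51 mm behind the grasp point.
Start: joints at [63.719, 26.849, -2.785, 87.806, 1.381, 65.374, -4.715], TCP at [281.312, -613.606, 222.573] pointing down, gripper open.
Joint ranges: [-148.3, 148.3], [-19.14, 114.17], [-79.39, 73.82], [5.75, 140.21], [-59.74, 239.74], [12.07, 113.84], [-152.46, 152.46]. Speed limits (degrees/s): [147.25, 147.25, 180, 180, 180, 180, 180].

INTERFACE

Orientations are given as a 3x3 rotation matrix whose columns are the frame's x, y, z axes.
In Python, from rig import r, cams gives the robot as it stands.
- The arm moves only by the tool step_arm, never from a script. Its argument "commands" is a list of rows, each a list of 5 numbers: the shift along the world's x, y, z in m, then the turn about the world's z in rad, then the finger opening in m, from 0 to 0.087. In form: [[tx, ty, tz, spin, fingers], ...]. A call has 1 to 10 rows; each row is the pose to reach, as a shift and turn from the pose measured when the call began; what a row does not reach only later rows make up. A row lasts 1/10 s, in which the tool goes at most 50 mm and 8.59 degrees, less where a joint would pass 70% of its speed; a pose out of reach is approached as far as the arm can. A call with a gripper value outside its range is refused whole. The fingers move at their own pace and stop on an object; "squeeze" is the grip in N (left out, the last holds). Time passes only in rows, so rows that repeat a pose let the fingers close. It gives the time, the measured TCP pose, the force and the opening at its end, in the units of the state.
- r.get_state(): the state, without advancing time (a new reading comes with each control period).
- cams.snapshot(name): name is "scene" or "side" or "wrist"; returns a dict with "pixels" (480x640x3 uint8, red, green, blue), "fx", "fy", "cx", "cy" (pixels), "R" (3x3) and "t" (3): a world point X has camera coordinates R X + t. Camera axes: x right, y down, z forward; pixel columns grow to the right and rows downward; lengths in mm; the calibration is good to about 2 mm. The wrist camera is an equidistant fisheye: a pixel r from the principal point sees the ray r / f radians off the axis. A picture is of the moment at which its call begins. There is no depth.
- r.sign_off(): hands the job in, once; it reports no verdict.
The state is a dict: "time": time; "q": joint angles; "joint_vel": joint speeds; "joint_torque": joint torques, N m; "eef_pos": TCP position; "ee_rot": TCP orientation; "wrist_force": force on the tool from outside, world axes, zero at the start; "ft_torque": the same for the moment, N m; "finger_gap": finger opening in mm.
Only numpy, scipy, OpenCV 4.12 (cv2) and the standard library are available. Lean on these libraries where they do the work, as an engineer would, in place of code of your own. Each camera call takes 0.05 s, during which the arm holds its last target. There are 200 camera calls.

TASK

The steel valve key hangs on one of two fold-down hooks. Lower the folded arm of the other hook, press it firmly onto its stop for half a second (about 10 N at the knob, never over 20 N) and hang the key on it, then fold the emptied arm up and press it home against its stop in the same way. Do not drop the key, and leave the glassware, bottles and small things where they stand.

Things in the scene. Friction and masses are not known exactly. Their poses are not given: they have to be found in the camera images.
- stand_full: hook stand, fixed: foot 100 x 100 x 12 mm, aluminium upright 60 mm wide, 16 thick, 250 tall, one hinged arm; the one on which the key hangs at the start. Origin on the worktop under the hinge axis; the lowered arm points along -x; the upright's face is 10 mm behind the hinge axis (+x); z up. The foot reaches 72 mm in front of the hinge axis, 28 mm behind
- stand_empty: hook stand, fixed: foot 100 x 100 x 12 mm, aluminium upright 60 mm wide, 16 thick, 250 tall, one hinged arm; the one whose arm is folded up and empty at the start. Origin on the worktop under the hinge axis; the lowered arm points along -x; the upright's face is 10 mm behind the hinge axis (+x); z up. The foot reaches 72 mm in front of the hinge axis, 28 mm behind
- hook_full: steel arm, 10 mm thick, on stand_full, lowered on its stop at the start, with the key on it. Origin on the hinge axis, 200 mm up; own axes: lowered, z is nearly up and the arm points along -x; turning about +y folds it up. Stiff hinge (1.5 N at the knob), stays put. Rigid hidden stops: lowered 0.02 to 0.22 rad above level, folded 1.38 to 1.58; where exactly cannot be seen (16 mm at the knob)
- hook_empty: steel arm, 10 mm thick, on stand_empty, folded up (not quite fully) and empty at the start. Origin on the hinge axis, 200 mm up; own axes: lowered, z is nearly up and the arm points along -x; turning about +y folds it up. Stiff hinge (1.5 N at the knob), stays put. Rigid hidden stops: lowered 0.02 to 0.22 rad above level, folded 1.38 to 1.58; where exactly cannot be seen (16 mm at the knob)
- knob_full (a point): centre of the round ball knob, 14 mm across, at the free end of hook_full, 83 mm from the hinge axis: the arm runs 70 mm straight, then its end turns up 12 mm (to the front when folded). Folded, the knob is about 30 mm above the upright. Pinch it from above, across the stand (along the stand's y)
- knob_empty (a point): centre of the round ball knob, 14 mm across, at the free end of hook_empty, 83 mm from the hinge axis: the arm runs 70 mm straight, then its end turns up 12 mm (to the front when folded). Folded, the knob is about 30 mm above the upright. Pinch it from above, across the stand (along the stand's y)
- buffer_full (a joint): twist (rad) of the rubber buffer hidden in the hinge of hook_full, 60 N m/rad: 0 unloaded, about 0.014 per 10 N of push at knob_full once the arm is on a stop, negative when it is pressed down, positive when it is pressed to the folded side. Hinge friction alone gives 0.002. The reading scatters by 0.01, so go by the felt force
- buffer_empty (a joint): twist (rad) of the rubber buffer hidden in the hinge of hook_empty, 60 N m/rad: 0 unloaded, about 0.014 per 10 N of push at knob_empty once the arm is on a stop, negative when it is pressed down, positive when it is pressed to the folded side. Hinge friction alone gives 0.002. The reading scatters by 0.01, so go by the felt force
- key: steel valve key, 0.1 to 0.2 kg, hanging upright. Origin: centre of its round eye (opening 34 mm, 8 mm bar; the arm passes through along the key's x). Above it a grip tab 10 mm thick (y), 20 wide (x), 25 to 55 mm above the origin: grip across y. Shank and head reach 84 mm below. Hanging, the origin is 12 mm below the arm's centre line; lift it 24 mm to draw it off over the knob
- bottle_amber: amber bottle, 68 mm wide, 142 mm tall, standing; origin under its centre; leave it alone
- beaker_100: small glass beaker, 55 mm wide, 68 mm tall; origin under its centre; leave it alone
- weight_100g: small knobbed balance weight, 23 mm wide, 44 mm tall; origin under its centre; leave it alone
- flask_250: conical flask, 80 mm wide, 120 mm tall; origin under its centre; leave it alone
- bottle_salt: white bottle with a screw cap, 60 mm wide, 118 mm tall; origin under its centre; leave it alone
- rubber_stopper: rubber stopper, 29 mm wide, 26 mm tall; origin under its centre; leave it alone
There are look-alikes about, which are no part of the job. Leave any blue or green look-alike of the stand_full alone.

How it is judged (in metres and radians):
On the way, in this order (a step that is already met when the one before it is completed fails the run):
1. the empty arm is lowered and pressed on its stop (about 6 N or more at the knob) (z of knob_empty in the frame of stand_empty below 0.24 m and value of joint buffer_empty below -0.006 rad), for 0.15 s.
2. the key hangs from the lowered arm, let go (z of knob_empty in the frame of stand_empty below 0.24 m and x of key in the frame of stand_empty between -0.085 and -0.014 m and y of key in the frame of stand_empty between -0.015 and 0.015 m and z of key in the frame of stand_empty between 0.175 and 0.215 m and contact force between key and hook_empty above 0.5 N and angle between key's own z axis and vertical below 0.25 rad and linear speed of key below 0.03 m/s and contact force between the fingers and key below 0.1 N), for 0.2 s.
3. the emptied arm is folded up and pressed on its stop (about 6 N or more at the knob) (x of knob_full in the frame of stand_full above -0.04 m and z of knob_full in the frame of stand_full above 0.265 m and value of joint buffer_full above 0.006 rad), for 0.15 s.
At the end, for the whole second after the job is handed in: The key hangs upright (0.25 rad) and still on the lowered arm of the other stand: eye 14-85 mm in front of its hinge, 15 mm from its middle plane, 175-215 mm high; that arm's knob at most 240 mm high. The other arm is folded: knob at least 265 mm high, at most 40 mm in front of its hinge (z of knob_empty in the frame of stand_empty below 0.24 m and x of key in the frame of stand_empty between -0.085 and -0.014 m and y of key in the frame of stand_empty between -0.015 and 0.015 m and z of key in the frame of stand_empty between 0.175 and 0.215 m and contact force between key and hook_empty above 0.5 N and angle between key's own z axis and vertical below 0.25 rad and linear speed of key below 0.03 m/s and x of knob_full in the frame of stand_full above -0.04 m and z of knob_full in the frame of stand_full above 0.265 m); the robot touches nothing.
It fails at once if an arm is forced against its stop (over about 22 N at the knob) (value of joint any of buffer_full, buffer_empty below -0.03 rad or value of joint any of buffer_full, buffer_empty above 0.03 rad).
It fails at once if the key is dropped or lowered below the hooks (eye under 150 mm) (height (world z) of key below 0.15 m).
It fails at once if a bystander is moved more than 30 mm (distance of any of bottle_amber, beaker_100, weight_100g, flask_250, bottle_salt, rubber_stopper from where it was at the start of the episode above 0.03 m).
It also fails if it takes over 72 s, if anything falls off the work surface, if the arm or the gripper's body presses on something with over 40 N, if the wrist force passes 120 N, or if a joint passes its speed limit or range.

## Working session

There is one attempt and no reset: what is moved stays moved. The work goes in short steps, Python scripts to look and compute and a tool call to move; the robot and the scene stay as the last step left them, time stands still between calls to the robot, and variables do not carry over. Pictures are saved under pics/ and viewed, about 8 in all and at most 12, crops included, and the job is handed in when it is done.

Besides the shell and the picture viewer there is one more tool, called after "Emit:" as name(argument=value, ...) on one line, values as JSON. step_arm: Moves the arm, as the interface text tells. Its arguments: {"type":"object","properties":{"commands":{"type":"array","items":{"type":"array","items":{"type":"number"}}},"squeeze":{"type":"number"}},"required":["commands"]}

```bash
mkdir -p pics; ls; python3 - <<'E'
from rig import r,cams
import cv2,numpy as np
for n in("scene","side"):
    s=cams.snapshot(n); cv2.imwrite(f"pics/{n}0.png",s["pixels"][:,:,::-1])
    np.savez(f"{n}0.npz",**{k:v for k,v in s.items()})
    print(n,s["fx"],s["cx"],s["cy"],np.round(s["R"],3).tolist(),np.round(s["t"]),"cam at",-np.array(s["R"]).T@s["t"])
st=r.get_state();print(st["time"],st["eef_pos"],np.round(st["ee_rot"],3).tolist(),st["finger_gap"],r.pinch_z,st["wrist_force"])
E
```

```text
pics
scene 503.92027973631474 323.42670177893996 242.1198949115616 [[-0.88, -0.474, -0.015], [-0.203, 0.404, -0.892], [0.429, -0.782, -0.451]] [ 438.  182. 1269.] cam at [-122.34752737 1126.85366473  741.65126522]
side 591.799126407277 311.2058272585073 239.41001958544325 [[-0.892, -0.452, 0.016], [-0.279, 0.523, -0.805], [0.356, -0.723, -0.593]] [ 447.  182. 1606.] cam at [-121.92184688 1267.37843649 1090.67362064]
0.1 [ 281.06568101 -613.09712037  221.5930068 ] [[0.417, -0.909, -0.001], [-0.909, -0.417, 0.002], [-0.002, 0.0, -1.0]] 86.83062601717236 18.700000000000003 [ 0.09197001  0.88507386 -0.02994243]
```

View pics/scene0.png

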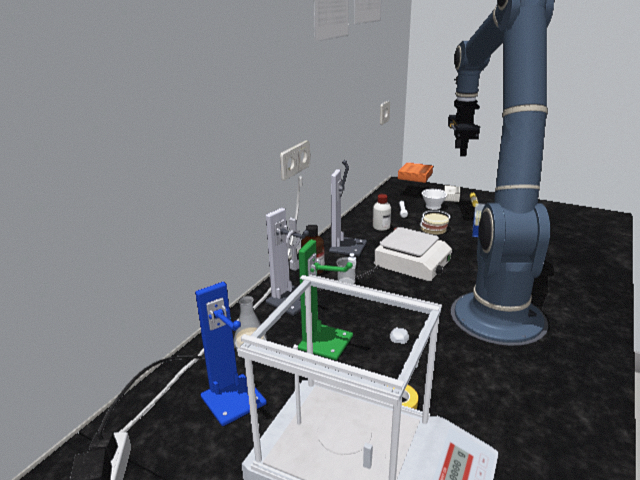

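View pics/side0.png

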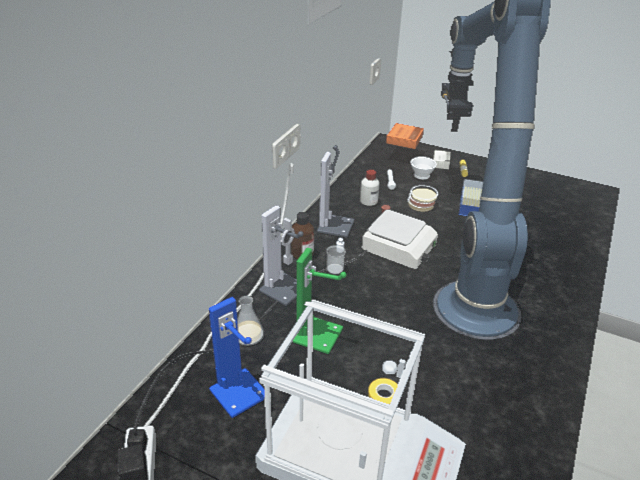

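The scene has four stands. In the side view they are blue (228,350), green (308,300), grey with the key (275,250) and grey folded (326,190). The two grey ones fit the description: one has the key on a lowered arm, the other is folded and empty. I'll enlarge both to confirm.

```bash
python3 - <<'E'
import cv2,numpy as np
a=cv2.imread("pics/side0.png")[135:315,235:375];b=cv2.imread("pics/scene0.png")[150:330,250:390]
cv2.imwrite("pics/crop1.png",np.hstack([cv2.resize(x,None,fx=2.85,fy=3.3,interpolation=cv2.INTER_CUBIC) if 0 else cv2.resize(x,(400*1,514),interpolation=cv2.INTER_CUBIC) for x in(a,b)]))
E
```

```text
(no output)
```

View pics/crop1.png

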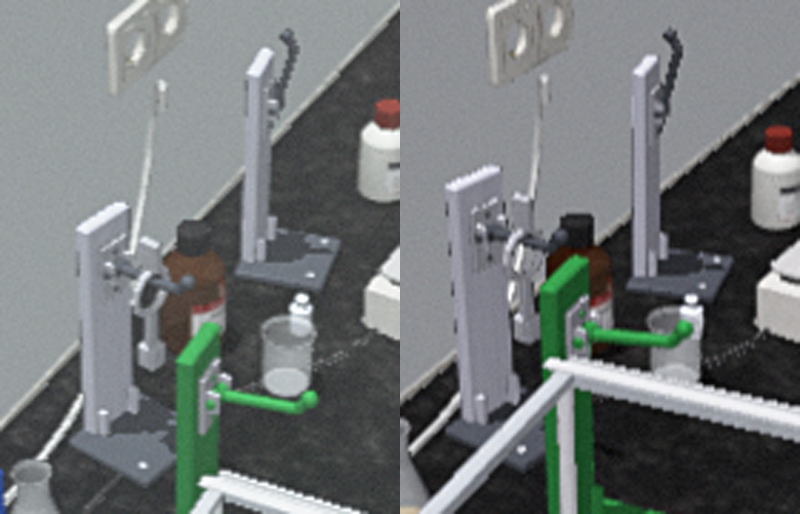

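The crop shows grey stand A with its arm lowered and the key on it: knob about (300,234) side and (306,234) scene. Grey stand B has its arm folded: knob about (336,148) side and (345,163) scene. Green and blue are look-alikes. Triangulating now.

```bash
cat > h.py <<'E'
import numpy as np,cv2
def P(s): return np.array([[s["fx"],0,s["cx"]],[0,s["fy"],s["cy"]],[0,0,1]])@np.c_[s["R"],s["t"]]
def tri(sa,pa,sb,pb):
    X=cv2.triangulatePoints(P(sa),P(sb),np.float64(pa),np.float64(pb))[:,0];X=X[:3]/X[3]
    e=[np.linalg.norm((lambda q:q[:2]/q[2])(P(s)@np.r_[X,1])-p) for s,p in((sa,pa),(sb,pb))]
    return X,max(e)
def ray(s,p):
    d=s["R"].T@np.array([(p[0]-s["cx"])/s["fx"],(p[1]-s["cy"])/s["fy"],1]);return -s["R"].T@s["t"],d
def onz(s,p,z):
    c,d=ray(s,p);return c+d*(z-c[2])/d[2]
E
python3 - <<'E'
from h import *
S={n:dict(np.load(n+"0.npz")) for n in("scene","side")}
k=140/400
sd=lambda u,v:(235+u*k,135+v*k)
sc=lambda u,v:(250+(u-400)*k,150+v*k)
for n,a,b in [("knobF",(186,283),(560,240)),("keyeye",(149,291),(517,252)),("tabtop",(150,242),(522,197)),("knobE",(288,37),(671,37)),
  ("Ftop right/front corner",(130,208),(500,170)),("Ftop leftfront",(88,237),(456,188)),
  ("Etop",(273,54),(657,62)),("Etop left",(250,80),(637,78)),("EfootA",(340,238),(732,256)),("EfootB",(322,286),(715,297)),("FfootFront",(142,482),(520,466))]:
    X,e=tri(S["side"],sd(*a),S["scene"],sc(*b));print(n,X.round(),round(e,1))
for n,z,a,b in [("EfootA",12,(340,238),(732,256)),("EfootB",12,(322,286),(715,297)),("EfootL",12,(235,275),(628,288)),("FfootFront",12,(142,482),(520,466)),("FfootL",12,(75,440),(446,434)),("Ftop r",250,(130,208),(500,170)),("Ftop l",250,(88,237),(456,188)),("Etop r",250,(273,54),(657,62)),("Etop l",250,(250,80),(637,78)),("knobF",212,(186,283),(560,240)),("knobE",280,(288,37),(671,37)),("eye",190,(149,291),(517,252))]:
    print(n,onz(S["side"],sd(*a),z).round(),onz(S["scene"],sc(*b),z).round())
E
```

```text
knobF [443. 184. 208.] 0.1
keyeye [475. 199. 197.] 0.9
tabtop [479. 184. 241.] 0.2
knobE [ 509. -164.  277.] 0.2
Ftop right/front corner [517. 156. 249.] 0.5
Ftop leftfront [520. 223. 257.] 0.2
Etop [ 537. -190.  238.] 0.4
Etop left [ 529. -123.  242.] 0.5
EfootA [ 457. -218.   11.] 0.2
EfootB [ 442. -138.   -0.] 0.1
FfootFront [462. 235.   3.] 0.2
EfootA [ 456. -217.   12.] [ 456. -215.   12.]
EfootB [ 436. -122.   12.] [ 432. -117.   12.]
EfootL [529. -96.  12.] [525. -94.  12.]
FfootFront [457. 244.  12.] [454. 246.  12.]
FfootL [543. 222.  12.] [541. 233.  12.]
Ftop r [515. 156. 250.] [516. 160. 250.]
Ftop l [525. 214. 250.] [528. 209. 250.]
Etop r [ 527. -170.  250.] [ 521. -156.  250.]
Etop l [ 524. -108.  250.] [ 517. -103.  250.]
knobF [441. 188. 212.] [439. 190. 212.]
knobE [ 506. -159.  280.] [ 504. -155.  280.]
eye [479. 188. 190.] [484. 188. 190.]
```

Emit:
step_arm(commands=[[0.02,0.04,0.05,-0.1,0.087],[0.04,0.08,0.1,-0.2,0.087],[0.06,0.12,0.15,-0.2,0.087],[0.08,0.16,0.18,-0.2,0.087],[0.1,0.2,0.18,-0.2,0.087],[0.12,0.24,0.18,-0.2,0.087],[0.14,0.28,0.18,-0.2,0.087],[0.16,0.32,0.18,-0.2,0.087],[0.17,0.36,0.18,-0.2,0.087],[0.17,0.4,0.18,-0.2,0.087]])

```text
time: 1.1
eef_pos: [451.6, -215.5, 401.0]
ee_rot: [[0.229, -0.973, -0.001], [-0.973, -0.229, 0.002], [-0.002, 0.0, -1.0]]
wrist_force: [1.4, -0.1, 1.1]
finger_gap: 87.1
```

Emit:
step_arm(commands=[[0.0,0.05,0,0,0.087],[0.0,0.055,0,0,0.087],[0.0,0.055,0,0,0.087]])

```text
time: 1.4
eef_pos: [451.6, -158.8, 401.0]
ee_rot: [[0.233, -0.973, -0.001], [-0.973, -0.233, 0.002], [-0.002, 0.0, -1.0]]
wrist_force: [-0.8, -0.7, -1.2]
finger_gap: 87.2
```

```bash
cat > snap.py <<'E'
import sys
from rig import r,cams
import cv2,numpy as np
tag=sys.argv[1]
for n in sys.argv[2:]:
    s=cams.snapshot(n); cv2.imwrite(f"pics/{n}{tag}.png",s["pixels"][:,:,::-1]); np.savez(f"{n}{tag}.npz",**s)
    if n=="wrist": print(s["fx"],s["cx"],s["cy"],np.round(s["R"],3).tolist(),(-s["R"].T@s["t"]).round(1))
st=r.get_state();print(st["time"],st["eef_pos"].round(1),np.round(st["ee_rot"],3).tolist(),st["finger_gap"],st["wrist_force"].round(2),st["q"].round(0))
E
python3 snap.py 1 wrist
```

```text
371.64829954431775 319.3802085319506 240.36484086740293 [[0.232, -0.973, -0.002], [-0.931, -0.223, 0.291], [-0.283, -0.065, -0.957]] [ 528.5 -140.4  563.8]
1.45 [ 451.4 -161.   400.9] [[0.229, -0.973, -0.001], [-0.973, -0.229, 0.001], [-0.002, 0.001, -1.0]] 87.13275657368202 [-1.26 -0.73  0.11] [ 31.   3. -17.  97.   1.  81. -63.]
```

View pics/wrist1.png

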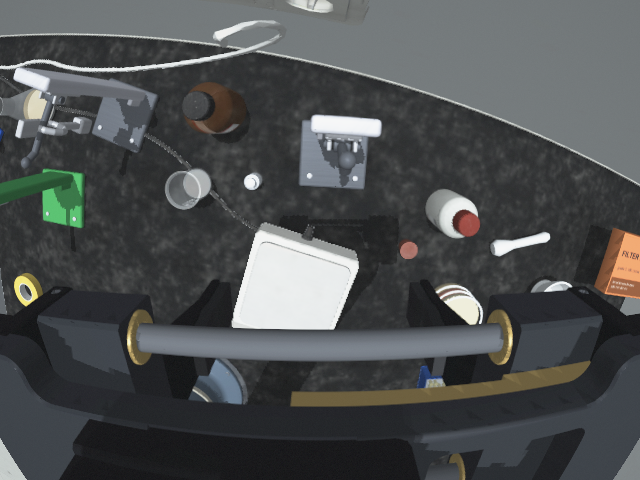

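The wrist view shows the empty stand with its upright top at (313–381,117–135), knob at (347,159) and foot front corners at about (300,186) and (366,188). The full stand is at upper left with its knob at (28,162). The stopper and small weight are close by but clear.

```bash
cat >> h.py <<'E'
def fray(s,p):
    u=np.array([p[0]-s["cx"],p[1]-s["cy"]]);th=np.linalg.norm(u)/s["fx"];u=u/np.linalg.norm(u)
    return -s["R"].T@s["t"],s["R"].T@np.r_[u*np.sin(th),np.cos(th)]
def fz(s,p,z):
    c,d=fray(s,p);return c+d*(z-c[2])/d[2]
def tri2(*rays):
    A=0;b=0
    for c,d in rays:
        d=d/np.linalg.norm(d);M=np.eye(3)-np.outer(d,d);A=A+M;b=b+M@c
    X=np.linalg.solve(A,b);return X,[np.linalg.norm((np.eye(3)-np.outer(d,d)/(d@d))@(X-c)).round(1) for c,d in rays]
E
python3 - <<'E'
from h import *
w=dict(np.load("wrist1.npz"));S={n:dict(np.load(n+"0.npz")) for n in("scene","side")}
for n,p,z in [("topFL",(312,133),250),("topFR",(380,136),250),("footL",(300,186),12),("footR",(366,188),12),("F top fl",(20,81),250),("F top fr",(128,93),250)]: print(n,fz(w,p,z).round(1))
k=140/400
sd=lambda u,v:ray(S["side"],(235+u*k,135+v*k))
sc=lambda u,v:ray(S["scene"],(250+(u-400)*k,150+v*k))
print("knobE",tri2(sd(288,37),sc(671,37),fray(w,(347,159))))
print("knobF",tri2(sd(186,283),sc(560,240),fray(w,(28,162))))
E
python3 -c "
import cv2
a=cv2.imread('pics/wrist1.png')
import numpy as np
cv2.imwrite('pics/crop2.png',np.hstack([cv2.resize(a[60:190,0:160],(640,520),interpolation=2)[:, :],cv2.resize(a[105:235,300:340+0],(160,520),interpolation=2)]))"
```

```text
topFL [ 525.  -134.1  250. ]
topFR [ 536.6 -190.   250. ]
footL [ 441.1 -130.    12. ]
footR [ 461.5 -227.1   12. ]
F top fl [533.3 187.2 250. ]
F top fr [530.9  39.2 250. ]
knobE (array([ 510.48843226, -166.27293101,  275.5503681 ]), [np.float64(1.4), np.float64(0.4), np.float64(1.7)])
knobF (array([438.60311608, 192.35469538, 214.30721731]), [np.float64(0.9), np.float64(1.3), np.float64(0.7)])
```

View pics/crop2.png

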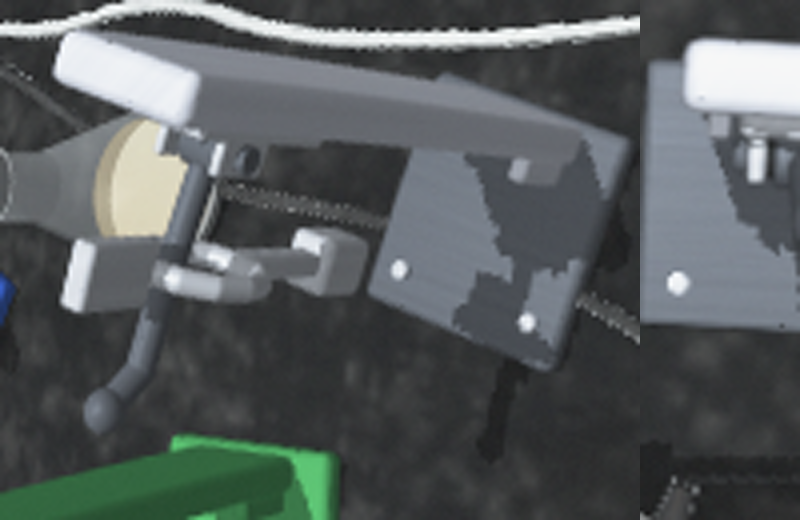

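The crop shows the key: tab top face at about (20,129) in full-frame pixels, eye on the arm, and knob at (25,163). Next is the empty knob, coming down from above.

Emit:
step_arm(commands=[[0.03,-0.003,-0.03,0,0.06],[0.059,-0.005,-0.07,0,0.06],[0.059,-0.005,-0.09,0,0.06],[0.059,-0.005,-0.11,0,0.06],[0.059,-0.005,-0.125,0,0.06],[0.059,-0.005,-0.14,0,0.06],[0.059,-0.005,-0.14,0,0.06]])

```text
time: 2.15
eef_pos: [508.5, -168.4, 258.2]
ee_rot: [[0.225, -0.974, -0.007], [-0.974, -0.225, 0.002], [-0.004, 0.006, -1.0]]
wrist_force: [0.1, 0.2, 0.0]
finger_gap: 59.9
```

```bash
python3 snap.py 2 wrist; python3 - <<'E'
from h import *
w=dict(np.load("wrist1.npz"))
a=fz(w,(14.3,79.5),250);b=fz(w,(48,90.5),250);print(a,b,np.linalg.norm(a-b))
for z in(230,243):print("tab",fz(w,(20,128.8),z))
print("knobF",fz(w,(25,163),214),fz(w,(25,163),222))
E
```

```text
371.64829954431775 319.3802085319506 240.36484086740293 [[0.224, -0.975, -0.004], [-0.931, -0.215, 0.296], [-0.289, -0.062, -0.955]] [ 586.5 -150.7  420.4]
2.2 [ 509.5 -168.1  259.7] [[0.226, -0.974, -0.004], [-0.974, -0.226, 0.002], [-0.003, 0.003, -1.0]] 60.18782860101433 [ 0.21 -0.27  0.29] [ 29.  13. -18. 103.   4.  65. -67.]
[534.6430341  197.54044952 250.        ] [525.31767388 140.26823235 250.        ] 58.02645261015584
tab [479.16299815 196.81984725 230.        ]
tab [481.08372005 183.68756715 243.        ]
knobF [437.00540937 198.61244342 214.        ] [439.09754061 190.85971167 222.        ]
```

View pics/wrist2.png

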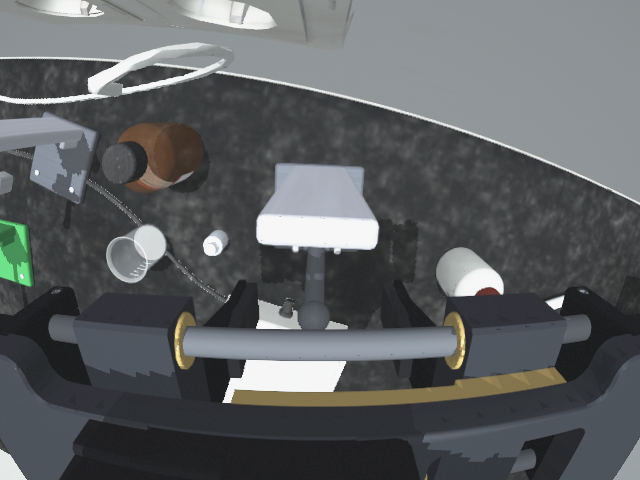

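```bash
python3 - <<'E'
from h import *
w=dict(np.load("wrist1.npz"));v=dict(np.load("wrist2.npz"))
print(tri2(fray(w,(347,159)),fray(v,(314,314))))
for z in(272,278,284):print(fz(w,(347,159),z),fz(v,(314,314),z))
print(fz(v,(257,248),250),fz(v,(378,248),250))
E
```

```text
(array([ 512.39364002, -164.88206204,  282.01167265]), [np.float64(0.1), np.float64(0.1)])
[ 511.82424242 -165.83524827  272.        ] [ 507.03485448 -165.82525888  272.        ]
[ 512.16670085 -165.31124892  278.        ] [ 510.24707827 -165.21269575  278.        ]
[ 512.50915929 -164.78724957  284.        ] [ 513.45930206 -164.60013262  284.        ]
[ 524.1895119  -133.02517456  250.        ] [ 537.50830531 -190.50215442  250.        ]
```

Emit:
step_arm(commands=[[0.002,0.002,0.002,0,0.03],[0.002,0.002,0.002,0,0.005],[0.002,0.002,0.002,0,0.005],[0.002,0.002,0.002,0,0.005],[0.002,0.002,0.002,0,0.005],[0.002,0.002,0.002,0,0.005]], squeeze=25)

```text
time: 2.8
eef_pos: [511.4, -166.2, 261.7]
ee_rot: [[0.226, -0.974, -0.004], [-0.974, -0.226, 0.002], [-0.003, 0.003, -1.0]]
wrist_force: [0.1, 0.6, 0.4]
finger_gap: 19.5
```

Emit:
step_arm(commands=[[0,0,0,0,0.005],[0,0,0,0,0.005],[0,0,0,0,0.005]])

```text
time: 3.1
eef_pos: [511.3, -165.6, 261.7]
ee_rot: [[0.226, -0.974, -0.004], [-0.974, -0.226, 0.002], [-0.003, 0.004, -1.0]]
wrist_force: [-0.3, 1.3, 0.8]
finger_gap: 11.3
```

```bash
python3 - <<'E'
import numpy as np
# knob arc E: hinge, x axis
H=np.array([521.4,-164,200]);x=np.array([.979,.2045,0])
p0=1.46
for p in [1.46,1.3,1.15,1.0,.85,.7,.55,.45,.4,.35,.3,.25,.2,.166]:
    d=-83*(np.cos(p)-np.cos(p0))*x+np.array([0,0,83*(np.sin(p)-np.sin(p0))]);print(p,d.round(1),(H[2]+83*np.sin(p)).round(1))
E
```

```text
1.46 [0. 0. 0.] 282.5
1.3 [-12.8  -2.7  -2.5] 280.0
1.15 [-24.2  -5.1  -6.7] 275.8
1.0 [-34.9  -7.3 -12.6] 269.8
0.85 [-44.6  -9.3 -20.1] 262.4
0.7 [-53.2 -11.1 -29. ] 253.5
0.55 [-60.3 -12.6 -39.1] 243.4
0.45 [-64.2 -13.4 -46.4] 236.1
0.4 [-65.9 -13.8 -50.2] 232.3
0.35 [-67.3 -14.1 -54. ] 228.5
0.3 [-68.6 -14.3 -58. ] 224.5
0.25 [-69.7 -14.6 -62. ] 220.5
0.2 [-70.7 -14.8 -66. ] 216.5
0.166 [-71.2 -14.9 -68.8] 213.7
```

Emit:
step_arm(commands=[[-0.0064,-0.0013,-0.001,0,0.005],[-0.0128,-0.0027,-0.0025,0,0.005],[-0.0185,-0.004,-0.0045,0,0.005],[-0.0242,-0.0051,-0.0067,0,0.005]])

```text
time: 3.5
eef_pos: [486.9, -170.4, 254.8]
ee_rot: [[0.226, -0.974, -0.003], [-0.974, -0.226, 0.003], [-0.003, 0.002, -1.0]]
wrist_force: [2.6, 1.4, -2.0]
finger_gap: 11.3
```

```bash
python3 snap.py 3 wrist; python3 - <<'E'
import cv2
a=cv2.imread('pics/wrist3.png')[200:360,220:420];cv2.imwrite('pics/crop3.png',cv2.resize(a,(500,400)))
E
```

```text
371.64829954431775 319.3802085319506 240.36484086740293 [[0.225, -0.974, -0.004], [-0.931, -0.217, 0.293], [-0.286, -0.062, -0.956]] [ 564.3 -152.7  417.4]
3.55 [ 485.7 -170.7  254.3] [[0.226, -0.974, -0.005], [-0.974, -0.226, 0.003], [-0.004, 0.004, -1.0]] 11.335195487742562 [ 1.    3.01 -1.6 ] [ 30.  11. -18. 106.   4.  63. -66.]
```

View pics/crop3.png

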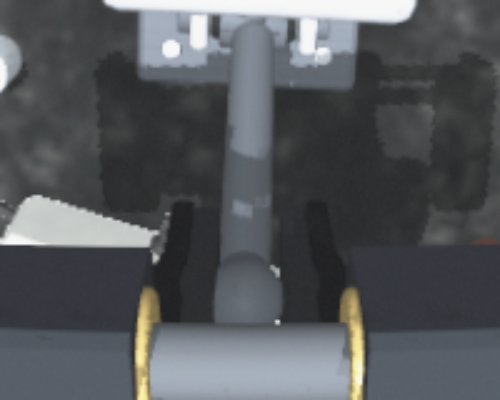

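The wrist view shows the knob between the pads, and the arm follows the gripper (force about 3 N). I'll continue along the arc.

Emit:
step_arm(commands=[[-0.0055,-0.0011,-0.0028,0,0.005],[-0.0107,-0.0022,-0.0059,0,0.005],[-0.0157,-0.0032,-0.0095,0,0.005],[-0.0204,-0.0042,-0.0134,0,0.005],[-0.0248,-0.0051,-0.0177,0,0.005],[-0.029,-0.006,-0.0223,0,0.005],[-0.0327,-0.0068,-0.0273,0,0.005],[-0.0361,-0.0075,-0.0324,0,0.005],[-0.0382,-0.0079,-0.036,0,0.005]])

```text
time: 4.45
eef_pos: [447.4, -178.1, 218.1]
ee_rot: [[0.226, -0.974, -0.005], [-0.974, -0.226, 0.003], [-0.004, 0.004, -1.0]]
wrist_force: [3.5, 4.2, 0.5]
finger_gap: 11.4
```

Emit:
step_arm(commands=[[-0.001,0,-0.003,0,0.005],[-0.0025,0,-0.006,0,0.005],[-0.0025,0,-0.0075,0,0.005],[-0.0025,0,-0.0075,0,0.005]], squeeze=9)

```text
time: 4.85
eef_pos: [443.4, -178.5, 210.1]
ee_rot: [[0.225, -0.974, -0.008], [-0.974, -0.225, 0.003], [-0.005, 0.007, -1.0]]
wrist_force: [-3.4, 1.8, 1.5]
finger_gap: 12.3
```

Emit:
step_arm(commands=[[-0.0003,0,-0.001,0,0.005],[-0.0005,0,-0.0015,0,0.005]])

```text
time: 5.05
eef_pos: [442.7, -178.6, 208.5]
ee_rot: [[0.225, -0.974, -0.008], [-0.974, -0.225, 0.003], [-0.005, 0.007, -1.0]]
wrist_force: [-0.7, 2.3, 2.3]
finger_gap: 12.3
```

Emit:
step_arm(commands=[[-0.0002,0,-0.001,0,0.005],[-0.0003,0,-0.0015,0,0.005]])

```text
time: 5.25
eef_pos: [442.2, -178.7, 207.0]
ee_rot: [[0.225, -0.974, -0.009], [-0.974, -0.225, 0.003], [-0.005, 0.008, -1.0]]
wrist_force: [-2.0, 2.2, 2.3]
finger_gap: 12.4
```

Emit:
step_arm(commands=[[-0.0002,0,-0.001,0,0.005],[-0.0003,0,-0.0015,0,0.005]])

```text
time: 5.45
eef_pos: [441.6, -178.7, 205.3]
ee_rot: [[0.225, -0.974, -0.009], [-0.974, -0.225, 0.003], [-0.005, 0.008, -1.0]]
wrist_force: [-2.0, 1.9, 1.1]
finger_gap: 12.3
```

Emit:
step_arm(commands=[[-0.0002,0,-0.001,0,0.005],[-0.0003,0,-0.0015,0,0.005]])

```text
time: 5.65
eef_pos: [441.0, -178.8, 203.6]
ee_rot: [[0.225, -0.974, -0.01], [-0.974, -0.225, 0.003], [-0.005, 0.009, -1.0]]
wrist_force: [-2.3, 0.9, 2.0]
finger_gap: 12.6
```

Emit:
step_arm(commands=[[-0.0002,0,-0.001,0,0.005],[-0.0003,0,-0.0015,0,0.005]])

```text
time: 5.85
eef_pos: [440.5, -178.9, 202.0]
ee_rot: [[0.225, -0.974, -0.01], [-0.974, -0.225, 0.003], [-0.005, 0.009, -1.0]]
wrist_force: [-1.9, 2.0, 2.1]
finger_gap: 12.7
```

Emit:
step_arm(commands=[[-0.0001,0,-0.001,0,0.005],[-0.0002,0,-0.0015,0,0.005]])

```text
time: 6.05
eef_pos: [440.1, -178.9, 200.3]
ee_rot: [[0.225, -0.974, -0.011], [-0.974, -0.225, 0.003], [-0.006, 0.01, -1.0]]
wrist_force: [-2.2, 1.5, 2.8]
finger_gap: 12.4
```

Emit:
step_arm(commands=[[-0.0001,0,-0.001,0,0.005],[-0.0002,0,-0.0015,0,0.005]])

```text
time: 6.25
eef_pos: [439.7, -179.0, 198.6]
ee_rot: [[0.225, -0.974, -0.011], [-0.974, -0.225, 0.003], [-0.006, 0.01, -1.0]]
wrist_force: [-3.1, 2.1, 1.4]
finger_gap: 12.5
```

Emit:
step_arm(commands=[[0,0,-0.001,0,0.005],[0,0,-0.0013,0,0.005]])

```text
time: 6.45
eef_pos: [439.3, -179.0, 197.1]
ee_rot: [[0.225, -0.974, -0.012], [-0.974, -0.225, 0.003], [-0.006, 0.011, -1.0]]
wrist_force: [-2.8, 1.6, 2.3]
finger_gap: 12.4
```

Emit:
step_arm(commands=[[0,0,-0.001,0,0.005],[0,0,-0.0013,0,0.005]])

```text
time: 6.65
eef_pos: [439.0, -179.1, 195.6]
ee_rot: [[0.225, -0.974, -0.013], [-0.974, -0.225, 0.003], [-0.006, 0.012, -1.0]]
wrist_force: [-3.3, 2.0, 2.8]
finger_gap: 12.4
```

Emit:
step_arm(commands=[[0,0,-0.0007,0,0.005],[0,0,-0.001,0,0.005]])

```text
time: 6.85
eef_pos: [438.8, -179.1, 194.4]
ee_rot: [[0.225, -0.974, -0.013], [-0.974, -0.225, 0.003], [-0.006, 0.012, -1.0]]
wrist_force: [-4.5, 1.1, 3.0]
finger_gap: 12.2
```

Emit:
step_arm(commands=[[0,0,-0.0007,0,0.005],[0,0,-0.001,0,0.005]])

```text
time: 7.05
eef_pos: [438.6, -179.1, 193.3]
ee_rot: [[0.225, -0.974, -0.014], [-0.974, -0.225, 0.003], [-0.006, 0.013, -1.0]]
wrist_force: [-3.9, 1.8, 2.1]
finger_gap: 12.4
```

Emit:
step_arm(commands=[[0,0,-0.0007,0,0.005],[0,0,-0.001,0,0.005]])

```text
time: 7.25
eef_pos: [438.4, -179.1, 192.1]
ee_rot: [[0.224, -0.974, -0.014], [-0.974, -0.225, 0.004], [-0.007, 0.013, -1.0]]
wrist_force: [-4.7, 0.7, 2.0]
finger_gap: 12.6
```

```bash
python3 snap.py 4 wrist side; python3 - <<'E'
import cv2,numpy as np
a=cv2.imread('pics/wrist4.png')[200:360,220:420];b=cv2.imread('pics/side4.png')[135:235,300:400]
cv2.imwrite('pics/crop4.png',np.hstack([cv2.resize(a,(500,400)),cv2.resize(b,(300,400))[:, :]]))
E
```

```text
371.64829954431775 319.3802085319506 240.36484086740293 [[0.224, -0.975, -0.007], [-0.928, -0.215, 0.303], [-0.297, -0.061, -0.953]] [ 517.6 -161.6  353.8]
7.35 [ 438.4 -179.1  192.1] [[0.224, -0.974, -0.014], [-0.974, -0.225, 0.004], [-0.007, 0.013, -1.0]] 12.463380358601631 [-4.63  0.39  1.87] [ 32.  11. -17. 115.   4.  55. -64.]
```

View pics/crop4.png

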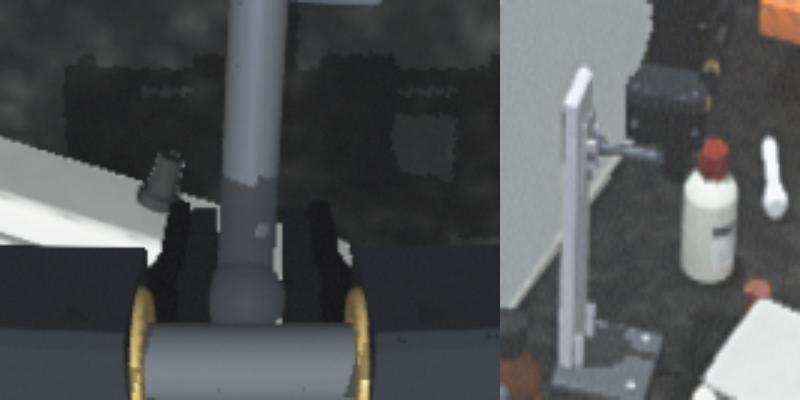

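The crop shows the knob still in the same place between the pads, so it has not slipped and the arm is nearly level. I'll keep going down in small steps.

Emit:
step_arm(commands=[[0,0,-0.0005,0,0.005],[-0.0003,0,-0.001,0,0.005]], squeeze=12)

```text
time: 7.55
eef_pos: [438.3, -179.2, 191.2]
ee_rot: [[0.224, -0.974, -0.014], [-0.974, -0.225, 0.003], [-0.006, 0.013, -1.0]]
wrist_force: [-3.4, 0.9, 3.6]
finger_gap: 12.0
```

Emit:
step_arm(commands=[[0,0,-0.0005,0,0.005],[-0.0003,0,-0.001,0,0.005]])

```text
time: 7.75
eef_pos: [438.2, -179.3, 190.6]
ee_rot: [[0.224, -0.974, -0.013], [-0.974, -0.224, 0.003], [-0.006, 0.012, -1.0]]
wrist_force: [-4.6, 1.3, 5.8]
finger_gap: 12.1
```

Emit:
step_arm(commands=[[0,0,-0.0005,0,0.005],[-0.0003,0,-0.001,0,0.005]])

```text
time: 7.95
eef_pos: [438.3, -179.4, 190.2]
ee_rot: [[0.224, -0.974, -0.012], [-0.974, -0.224, 0.003], [-0.006, 0.011, -1.0]]
wrist_force: [-5.1, 2.1, 6.7]
finger_gap: 12.1
```

Emit:
step_arm(commands=[[0,0,-0.0007,0,0.005],[0,0,-0.0012,0,0.005]], squeeze=16)

```text
time: 8.15
eef_pos: [438.3, -179.5, 189.7]
ee_rot: [[0.224, -0.974, -0.012], [-0.974, -0.224, 0.002], [-0.005, 0.012, -1.0]]
wrist_force: [-8.0, 0.7, 9.7]
finger_gap: 11.9
```

Emit:
step_arm(commands=[[0,0,-0.0007,0,0.005],[0,0,-0.0012,0,0.005]])

```text
time: 8.35
eef_pos: [438.2, -179.6, 189.4]
ee_rot: [[0.224, -0.974, -0.012], [-0.975, -0.224, 0.002], [-0.005, 0.012, -1.0]]
wrist_force: [-6.6, 1.2, 10.0]
finger_gap: 11.9
```

Emit:
step_arm(commands=[[0,0,-0.0011,0,0.005],[0,0,-0.0011,0,0.005],[0,0,-0.0011,0,0.005],[0,0,-0.0011,0,0.005],[0,0,-0.0011,0,0.005],[0,0,-0.0011,0,0.005]])

```text
time: 8.95
eef_pos: [438.3, -179.7, 189.4]
ee_rot: [[0.224, -0.974, -0.012], [-0.975, -0.224, 0.001], [-0.004, 0.012, -1.0]]
wrist_force: [-7.5, 1.4, 10.2]
finger_gap: 12.0
```

```bash
python3 - <<'E'
from rig import r
s=r.get_state();print(s["time"],s["wrist_force"],{k:v for k,v in s.items() if 'buf' in k})
E
```

```text
8.95 [-7.5115956   1.44790395 10.23689786] {}
```

Pressed at about 10 N for about 0.8 s. Now I'll let go, rise and go over to the key.

Emit:
step_arm(commands=[[0,0,0,0,0.04],[0,0,0,0,0.06],[0,0,0,0,0.06],[0,0,0,0,0.06],[0,0,0.02,0,0.06],[0,0,0.06,0,0.06],[0,0,0.11,0,0.06],[0,0,0.16,0,0.06],[0,0.03,0.2,-0.1,0.06],[0,0.08,0.21,-0.2,0.06]])

```text
time: 9.95
eef_pos: [440.5, -103.0, 404.0]
ee_rot: [[0.015, -1.0, -0.002], [-1.0, -0.015, 0.001], [-0.001, 0.002, -1.0]]
wrist_force: [0.9, 0.8, -0.6]
finger_gap: 59.7
```

Emit:
step_arm(commands=[[0,0.05,0,-0.12,0.06],[0,0.1,0,-0.23,0.06],[0,0.15,0,-0.23,0.06],[0,0.2,0,-0.23,0.06],[0,0.25,0,-0.23,0.06],[0,0.29,0,-0.23,0.06],[0,0.29,0,-0.23,0.06],[0,0.29,0,-0.23,0.06]])

```text
time: 10.75
eef_pos: [440.6, 187.7, 403.7]
ee_rot: [[-0.211, -0.977, -0.002], [-0.977, 0.211, 0.002], [-0.001, 0.002, -1.0]]
wrist_force: [0.1, -0.7, -0.4]
finger_gap: 60.0
```

```bash
python3 snap.py 5 wrist side scene; python3 - <<'E'
import cv2
a=cv2.imread('pics/wrist5.png')[50:350,140:540];cv2.imwrite('pics/crop5.png',cv2.resize(a,(800,600)))
E
```

```text
371.64829954431775 319.3802085319506 240.36484086740293 [[-0.212, -0.977, -0.001], [-0.935, 0.202, 0.293], [-0.286, 0.063, -0.956]] [518.  170.7 566.3]
10.9 [441.1 185.5 403.8] [[-0.217, -0.976, -0.002], [-0.976, 0.217, 0.001], [-0.001, 0.002, -1.0]] 60.042102684731326 [ 0.51 -0.98  0.17] [   9.    4.  -39.   96.    3.   81. -133.]
```

View pics/crop5.png

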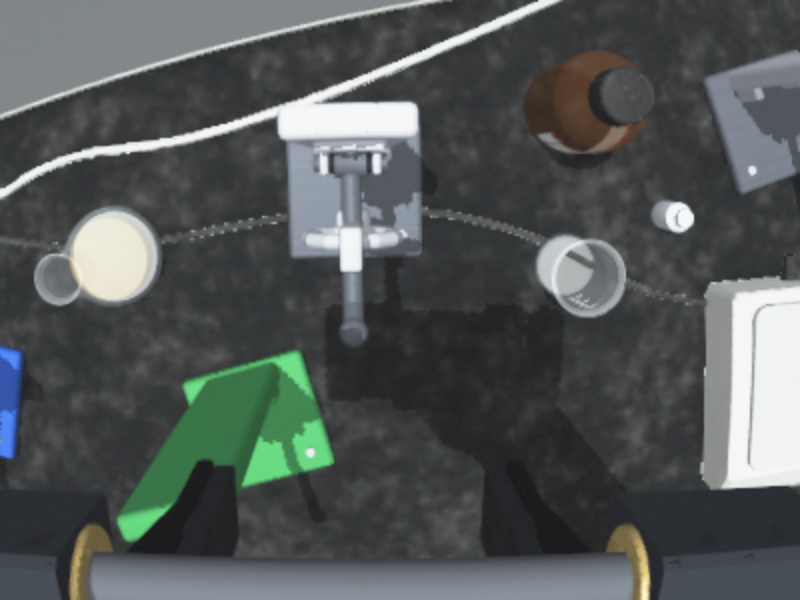

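The crop shows the key tab top at (340–361,227–271), the knob at (352,332), the upright's front edge at about y 139 (x 280–418), and the foot front corners at (292,257) and (420,257). The green stand is at lower left.

```bash
python3 - <<'E'
from h import *
w=dict(np.load("wrist5.npz"));S={n:dict(np.load(n+"0.npz")) for n in("scene","side")}
f=lambda u,v:(140+u/2,50+v/2)
a=fz(w,f(280,140),250);b=fz(w,f(418,137),250);c=fz(w,f(292,257),12);d=fz(w,f(420,257),12)
print(a,b,c,d)
y=((a-b)/np.linalg.norm(a-b)+(c-d)/np.linalg.norm(c-d))/2;y/=np.linalg.norm(y);x=np.array([y[1],-y[0],0])
H1=(a+b)/2-10*x;H2=(c+d)/2+72*x;print("yaw",np.degrees(np.arctan2(x[1],x[0])),np.degrees([np.arctan2((b-a)[0],(a-b)[1]),np.arctan2((d-c)[0],(c-d)[1])]),"H",H1,H2,x)
k=140/400
sd=lambda u,v:ray(S["side"],(235+u*k,135+v*k)); sc=lambda u,v:ray(S["scene"],(250+(u-400)*k,150+v*k))
K=tri2(sd(186,283),sc(560,240),fray(w,f(352,332)));T=tri2(sd(150,242),sc(522,197),fray(w,f(350,249)))
print("knobF",K,"tab",T)
for z in (212,218,226):
    for n,X in(("knob",fz(w,f(352,332),z)),):print(n,z,X,[(X-H2)@x,(X-H2)@y])
for z in (236,243,250):
    X=fz(w,f(350,249),z);print("tab",z,X,[(X-H2)@x,(X-H2)@y])
print("green top",fz(w,f(130,540),250),fz(w,f(240,470),250))
E
```

```text
[533.81045113 201.58336637 250.        ] [522.61695436 144.78249111 250.        ] [457.95434094 235.85023117  12.        ] [437.55140239 141.98555244  12.        ]
yaw -11.705768554120855 [-11.14817764 -12.26335947] H [518.42167885 175.21178757 250.        ] [518.25544367 174.31010825  12.        ] [ 0.97920239 -0.20288588  0.        ]
knobF (array([438.18539484, 192.07133851, 214.18939632]), [np.float64(1.2), np.float64(1.0), np.float64(0.4)]) tab (array([480.09724683, 182.95136565, 240.41856669]), [np.float64(0.2), np.float64(0.7), np.float64(0.6)])
knob 212 [437.24243904 192.15585001 212.        ] [np.float64(-82.94877674697199), np.float64(1.0381980028867097)]
knob 218 [438.61038115 191.79269721 218.        ] [np.float64(-81.53560598782185), np.float64(0.9601340625895606)]
knob 226 [440.43430396 191.30849349 226.        ] [np.float64(-79.65137830895507), np.float64(0.8560488088600295)]
tab 236 [480.1075476  183.41954296 236.        ] [np.float64(-39.20268666935614), np.float64(1.1803106634062237)]
tab 243 [480.9109622  183.15023602 243.        ] [np.float64(-38.361342601552586), np.float64(1.079606140526315)]
tab 250 [481.71437679 182.88092908 250.        ] [np.float64(-37.51999853374903), np.float64(0.9789016176463796)]
green top [366.1450919  321.63811489 250.        ] [392.55903299 255.36234716 250.        ]
```

Emit:
step_arm(commands=[[0.03,-0.0015,-0.03,0.013,0.06],[0.04,-0.0025,-0.07,0.013,0.06],[0.04,-0.0025,-0.11,0.013,0.06],[0.04,-0.0025,-0.14,0.013,0.05],[0.04,-0.0025,-0.16,0.013,0.05],[0.04,-0.0025,-0.175,0.013,0.05],[0.04,-0.0025,-0.187,0.013,0.05],[0.04,-0.0025,-0.187,0.013,0.05]])

```text
time: 11.7
eef_pos: [480.6, 181.3, 215.3]
ee_rot: [[-0.206, -0.979, -0.004], [-0.979, 0.206, -0.0], [0.001, 0.004, -1.0]]
wrist_force: [-0.3, -0.5, 0.2]
finger_gap: 50.2
```

```bash
python3 snap.py 6 wrist; python3 - <<'E'
import cv2
a=cv2.imread('pics/wrist6.png')[170:350,200:440];cv2.imwrite('pics/crop6.png',cv2.resize(a,(720,540)))
E
```

```text
371.64829954431775 319.3802085319506 240.36484086740293 [[-0.207, -0.978, 0.001], [-0.935, 0.198, 0.295], [-0.289, 0.06, -0.956]] [558.6 165.  377.7]
11.75 [481.2 182.  216.5] [[-0.205, -0.979, -0.002], [-0.979, 0.205, 0.001], [0.0, 0.003, -1.0]] 50.01817340794332 [-0.26 -0.32  0.39] [   6.   16.  -38.  108.   11.   60. -138.]
```

View pics/crop6.png

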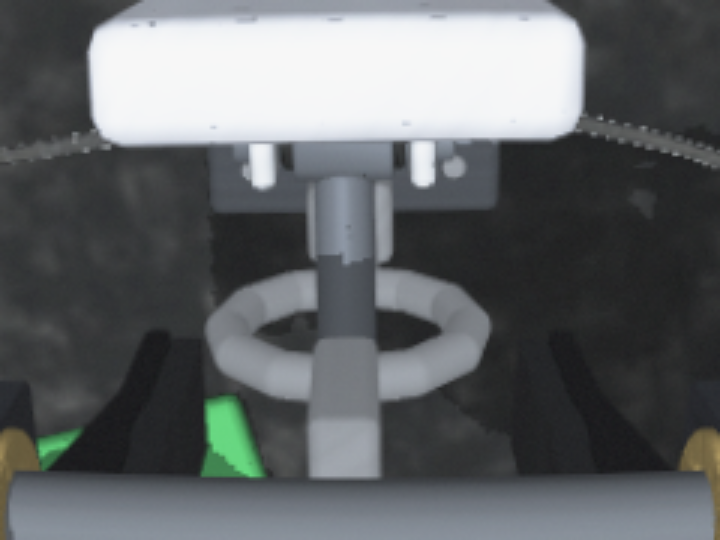

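The crop shows the tab, with its top at about (346,445), between the fingers at about (205) and (515). I'll shift 1.5 mm to +y and close.

Emit:
step_arm(commands=[[0,0.0015,0.0005,0,0.03],[0,0.0015,0.0005,0,0.002],[0,0.0015,0.0005,0,0.002],[0,0.0015,0.0005,0,0.002],[0,0.0015,0.0005,0,0.002],[0,0.0015,0.0005,0,0.002],[0,0.0015,0.0005,0,0.002],[0,0.0015,0.0005,0,0.002]], squeeze=30)

```text
time: 12.55
eef_pos: [481.2, 183.4, 217.0]
ee_rot: [[-0.205, -0.979, -0.002], [-0.979, 0.205, 0.0], [0.0, 0.003, -1.0]]
wrist_force: [0.3, -0.5, 0.9]
finger_gap: 9.8
```

Emit:
step_arm(commands=[[0,0,0.003,0,0.002],[0,0,0.006,0,0.002],[0,0,0.01,0,0.002],[0,0,0.01,0,0.002]])

```text
time: 12.95
eef_pos: [481.6, 183.7, 227.7]
ee_rot: [[-0.205, -0.979, -0.001], [-0.979, 0.205, 0.001], [-0.001, 0.001, -1.0]]
wrist_force: [0.5, 0.4, 0.0]
finger_gap: 9.3
```

Emit:
step_arm(commands=[[0,0,0.004,0,0.002],[0,0,0.008,0,0.002],[0,0,0.011,0,0.002],[-0.006,0.0012,0.011,0,0.002],[-0.013,0.0027,0.011,0,0.002],[-0.02,0.0041,0.011,0,0.002],[-0.026,0.0054,0.0112,0,0.002]])

```text
time: 13.65
eef_pos: [454.5, 189.2, 238.7]
ee_rot: [[-0.205, -0.979, -0.002], [-0.979, 0.205, 0.001], [-0.0, 0.002, -1.0]]
wrist_force: [0.6, 0.7, -1.6]
finger_gap: 9.7
```

Emit:
step_arm(commands=[[-0.004,0.0008,0.0005,0,0.002],[-0.008,0.0017,0.0005,0,0.002],[-0.012,0.0025,0.0005,0,0.002]])

```text
time: 13.95
eef_pos: [442.2, 191.8, 239.3]
ee_rot: [[-0.205, -0.979, -0.002], [-0.979, 0.205, 0.0], [-0.0, 0.002, -1.0]]
wrist_force: [1.0, 0.1, -0.6]
finger_gap: 9.6
```

Emit:
step_arm(commands=[[-0.005,0.001,0,0,0.002],[-0.01,0.0021,0,0,0.002],[-0.015,0.0031,0,0,0.002],[-0.02,0.0042,0,0,0.002],[-0.025,0.0052,0,0,0.002],[-0.025,0.0052,0,0,0.002]])

```text
time: 14.55
eef_pos: [416.4, 197.3, 239.3]
ee_rot: [[-0.204, -0.979, -0.002], [-0.979, 0.204, 0.0], [0.0, 0.002, -1.0]]
wrist_force: [-0.2, 0.2, -1.4]
finger_gap: 9.8
```

```bash
python3 snap.py 7 wrist side; python3 - <<'E'
import cv2,numpy as np
a=cv2.imread('pics/wrist7.png')[150:350,200:440];b=cv2.imread('pics/side7.png')[170:320,240:360]
cv2.imwrite('pics/crop7.png',np.hstack([cv2.resize(a,(480,400)),cv2.resize(b,(320,400))]))
E
```

```text
371.64829954431775 319.3802085319506 240.36484086740293 [[-0.205, -0.979, -0.0], [-0.936, 0.196, 0.292], [-0.286, 0.06, -0.956]] [494.  181.1 401.9]
14.65 [417.2 197.  239.4] [[-0.205, -0.979, -0.001], [-0.979, 0.205, 0.0], [-0.0, 0.001, -1.0]] 9.680024223821428 [ 0.47 -0.24 -1.54] [   6.    9.  -40.  113.    7.   61. -139.]
```

View pics/crop7.png

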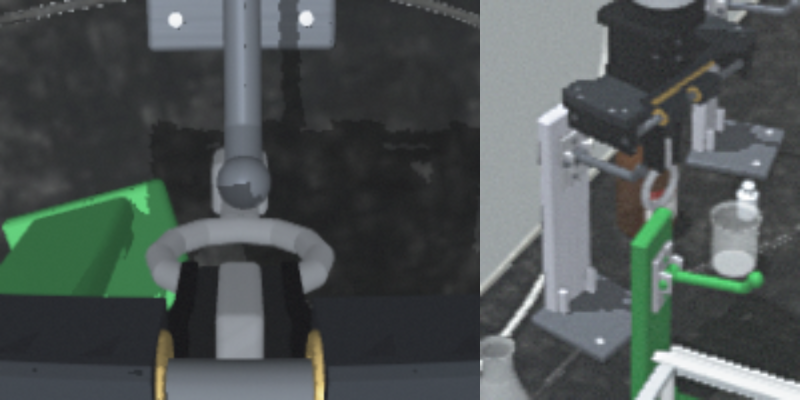

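The picture shows the ring clear of the knob and the key hanging in the grip. I'll carry it to the other stand.

Emit:
step_arm(commands=[[0,0,0.015,0,0.002],[0,-0.01,0.035,0,0.002],[0,-0.03,0.055,0.03,0.002],[0,-0.06,0.06,0.08,0.002],[0,-0.095,0.06,0.13,0.002],[0,-0.13,0.06,0.18,0.002],[0,-0.165,0.06,0.24,0.002],[0,-0.2,0.06,0.3,0.002],[0,-0.235,0.06,0.36,0.002],[0,-0.265,0.06,0.41,0.002]])

```text
time: 15.65
eef_pos: [417.2, -70.2, 299.5]
ee_rot: [[0.203, -0.979, -0.001], [-0.979, -0.203, -0.001], [0.0, 0.001, -1.0]]
wrist_force: [0.8, 0.3, -1.5]
finger_gap: 9.8
```

Emit:
step_arm(commands=[[0,-0.025,0,0,0.002],[0,-0.055,0,0,0.002],[0,-0.085,0,0,0.002],[0,-0.105,0,0,0.002],[0,-0.115,0,0,0.002],[0,-0.117,0,0,0.002],[0,-0.117,0,0,0.002]])

```text
time: 16.35
eef_pos: [417.3, -186.4, 299.4]
ee_rot: [[0.204, -0.979, -0.001], [-0.979, -0.204, 0.0], [-0.0, 0.001, -1.0]]
wrist_force: [0.4, 0.0, -1.9]
finger_gap: 9.9
```

```bash
python3 snap.py 8 wrist side scene
```

```text
371.64829954431775 319.3802085319506 240.36484086740293 [[0.203, -0.979, -0.001], [-0.937, -0.194, 0.291], [-0.285, -0.059, -0.957]] [ 494.8 -170.   462. ]
16.5 [ 417.4 -185.9  299.5] [[0.205, -0.979, -0.001], [-0.979, -0.205, -0.0], [0.0, 0.001, -1.0]] 9.783112458139035 [-1.38  0.14 -0.82] [ 35.   3. -17. 109.   1.  68. -61.]
```

Emit:
step_arm(commands=[[0,0,-0.02,0,0.002],[0,0,-0.045,0,0.002],[0,0,-0.06,0,0.002],[0,0,-0.063,0,0.002],[0,0,-0.063,0,0.002]])

```text
time: 17.0
eef_pos: [417.5, -185.3, 236.6]
ee_rot: [[0.206, -0.979, -0.001], [-0.979, -0.206, -0.0], [-0.0, 0.001, -1.0]]
wrist_force: [0.4, 0.1, -1.0]
finger_gap: 9.8
```

Emit:
step_arm(commands=[[0.005,0.001,0,0,0.002],[0.01,0.002,0,0,0.002],[0.015,0.0031,0,0,0.002]])

```text
time: 17.3
eef_pos: [433.6, -182.2, 237.4]
ee_rot: [[0.206, -0.978, 0.001], [-0.978, -0.206, -0.001], [0.001, -0.001, -1.0]]
wrist_force: [0.5, -0.4, -1.5]
finger_gap: 9.9
```

Emit:
step_arm(commands=[[0.005,0.001,0,0,0.002],[0.01,0.002,0,0,0.002]])

```text
time: 17.5
eef_pos: [444.5, -180.0, 237.7]
ee_rot: [[0.207, -0.978, 0.001], [-0.978, -0.207, -0.001], [0.001, -0.001, -1.0]]
wrist_force: [0.3, -0.0, -0.5]
finger_gap: 9.4
```

Emit:
step_arm(commands=[[0.005,0.001,-0.0005,0,0.002],[0.01,0.002,-0.001,0,0.002],[0.016,0.0033,-0.001,0,0.002]])

```text
time: 17.8
eef_pos: [460.8, -176.6, 236.5]
ee_rot: [[0.207, -0.978, 0.001], [-0.978, -0.207, -0.001], [0.001, -0.001, -1.0]]
wrist_force: [-0.3, 0.1, 0.2]
finger_gap: 9.9
```

Emit:
step_arm(commands=[[0.006,0.0012,0,0,0.002],[0.013,0.0027,0,0,0.002],[0.019,0.004,0,0,0.002],[0.019,0.004,0,0,0.002]])

```text
time: 18.2
eef_pos: [480.7, -172.2, 236.5]
ee_rot: [[0.208, -0.978, 0.002], [-0.978, -0.208, -0.0], [0.001, -0.001, -1.0]]
wrist_force: [-0.3, -0.2, -0.5]
finger_gap: 10.0
```

Emit:
step_arm(commands=[[0,0,-0.005,0,0.002],[0,0,-0.01,0,0.002],[0,0,-0.014,0,0.002],[0,0,-0.014,0,0.002]])

```text
time: 18.6
eef_pos: [479.9, -172.2, 221.6]
ee_rot: [[0.207, -0.978, -0.0], [-0.978, -0.207, 0.0], [-0.0, 0.0, -1.0]]
wrist_force: [-0.3, -0.0, -1.0]
finger_gap: 10.0
```

Emit:
step_arm(commands=[[0,0,-0.001,0,0.002],[0,0,-0.002,0,0.002],[0,0,-0.003,0,0.002]])

```text
time: 18.9
eef_pos: [480.0, -172.3, 218.6]
ee_rot: [[0.207, -0.978, -0.0], [-0.978, -0.207, 0.0], [-0.0, 0.0, -1.0]]
wrist_force: [0.3, -0.9, -1.6]
finger_gap: 9.7
```

Emit:
step_arm(commands=[[0,0,-0.0007,0,0.002],[0,0,-0.0014,0,0.002]])

```text
time: 19.1
eef_pos: [480.0, -172.3, 217.3]
ee_rot: [[0.207, -0.978, 0.0], [-0.978, -0.207, -0.0], [0.0, -0.0, -1.0]]
wrist_force: [0.1, 0.2, -1.0]
finger_gap: 9.5
```

Emit:
step_arm(commands=[[0,0,-0.0005,0,0.002],[0,0,-0.001,0,0.002]])

```text
time: 19.3
eef_pos: [480.1, -172.3, 216.3]
ee_rot: [[0.207, -0.978, 0.0], [-0.978, -0.207, -0.0], [0.0, -0.0, -1.0]]
wrist_force: [0.3, -0.8, -1.8]
finger_gap: 9.6
```

Emit:
step_arm(commands=[[0,0,-0.0005,0,0.002],[0,0,-0.001,0,0.002]])

```text
time: 19.5
eef_pos: [480.1, -172.3, 215.3]
ee_rot: [[0.207, -0.978, 0.0], [-0.978, -0.207, -0.0], [0.0, -0.0, -1.0]]
wrist_force: [0.2, 0.1, -1.7]
finger_gap: 9.8
```

Emit:
step_arm(commands=[[0,0,-0.0005,0,0.002],[0,0,-0.001,0,0.002]])

```text
time: 19.7
eef_pos: [480.2, -172.4, 214.6]
ee_rot: [[0.207, -0.978, 0.0], [-0.978, -0.207, -0.0], [0.0, -0.0, -1.0]]
wrist_force: [-1.5, -0.1, 4.0]
finger_gap: 9.8
```

Contact felt (+4 N): the key rests on the arm. Releasing it.

Emit:
step_arm(commands=[[0,0,0.0003,0,0.012],[0,0,0.0003,0,0.02],[0,0,0.0003,0,0.035],[0,0,0.0003,0,0.045],[0,0,0.0003,0,0.045],[0,0,0.0003,0,0.045]])

```text
time: 20.3
eef_pos: [480.2, -172.4, 214.9]
ee_rot: [[0.207, -0.978, 0.0], [-0.978, -0.207, -0.0], [0.0, -0.0, -1.0]]
wrist_force: [-0.5, -0.3, 0.5]
finger_gap: 41.6
```

Emit:
step_arm(commands=[[0,0,0.015,0,0.045],[0,0,0.04,0,0.045],[0,0,0.08,0,0.045],[-0.01,0,0.12,0,0.045],[-0.03,0,0.16,0,0.045],[-0.04,0,0.18,0,0.045],[-0.04,0,0.18,0,0.045]])

```text
time: 21.0
eef_pos: [440.7, -172.9, 398.6]
ee_rot: [[0.206, -0.979, 0.007], [-0.979, -0.206, -0.004], [0.005, -0.006, -1.0]]
wrist_force: [-0.8, -0.5, -0.3]
finger_gap: 45.0
```

```bash
python3 snap.py 9 wrist side scene; python3 - <<'E'
import cv2,numpy as np
a=cv2.imread('pics/wrist9.png')[40:240,220:420];b=cv2.imread('pics/side9.png')[130:250,250:370]
c=cv2.imread('pics/scene9.png')[140:260,260:380]
cv2.imwrite('pics/crop9.png',np.hstack([cv2.resize(a,(400,400)),cv2.resize(b,(400,400))]))
E
```

```text
371.64829954431775 319.3802085319506 240.36484086740293 [[0.205, -0.979, 0.005], [-0.939, -0.195, 0.284], [-0.278, -0.063, -0.959]] [ 516.8 -155.7  561.8]
21.15 [ 439.9 -172.2  393.6] [[0.207, -0.978, -0.001], [-0.978, -0.207, 0.0], [-0.001, 0.001, -1.0]] 45.41359345061886 [ 1.19  0.39 -0.53] [ 34.   2. -18.  98.   1.  80. -62.]
```

View pics/crop9.png

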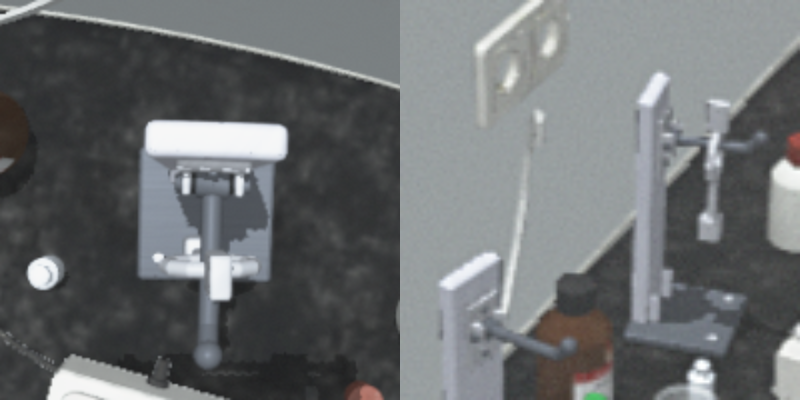

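The last picture shows the key hanging upright on the far stand, clear of the gripper, and the full stand's arm empty and lowered. Now to the emptied arm.

Emit:
step_arm(commands=[[0,0.04,0,-0.04,0.045],[0,0.08,0,-0.09,0.045],[0,0.12,0,-0.14,0.045],[0,0.16,0,-0.19,0.045],[0,0.2,0,-0.24,0.045],[0,0.24,0,-0.29,0.045],[0,0.28,0,-0.34,0.045],[0,0.32,0,-0.39,0.045],[0,0.35,-0.01,-0.412,0.045],[-0.002,0.364,-0.03,-0.412,0.045]])

```text
time: 22.15
eef_pos: [437.6, 195.7, 362.7]
ee_rot: [[-0.197, -0.98, -0.001], [-0.98, 0.197, 0.003], [-0.003, 0.002, -1.0]]
wrist_force: [-0.2, 0.4, 0.1]
finger_gap: 44.7
```

Emit:
step_arm(commands=[[0,0,-0.03,0,0.045],[0,0,-0.06,0,0.045],[0,0,-0.08,0,0.045],[0,0,-0.08,0,0.045]])

```text
time: 22.55
eef_pos: [435.2, 194.6, 278.3]
ee_rot: [[-0.196, -0.981, -0.011], [-0.981, 0.196, 0.001], [0.001, 0.011, -1.0]]
wrist_force: [0.2, -0.3, -0.2]
finger_gap: 44.9
```

```bash
python3 snap.py 10 wrist; python3 - <<'E'
from h import *
w=dict(np.load("wrist10.npz"))
c,R,t=None,w["R"],w["t"]
def proj(X):
    v=R@X+t;th=np.arctan2(np.hypot(v[0],v[1]),v[2]);u=v[:2]/np.hypot(v[0],v[1]);return np.array([w["cx"],w["cy"]])+u*th*w["fx"]
p=proj(np.array([438.2,192.1,214.5]));print("expected knob px",p,"hinge px",proj(np.array([518.3,174.8,200])))
g=cv2.cvtColor(w["pixels"],cv2.COLOR_RGB2GRAY);u,v=p.astype(int)
print(g[v-24:v+25:3,u-27:u+28:3])
E
```

```text
371.64829954431775 319.3802085319506 240.36484086740293 [[-0.197, -0.98, 0.001], [-0.935, 0.188, 0.301], [-0.295, 0.058, -0.954]] [514.3 178.9 440.2]
22.6 [436.4 195.3 280.5] [[-0.196, -0.981, -0.007], [-0.981, 0.196, 0.002], [-0.001, 0.007, -1.0]] 44.89525077407046 [-1.31  0.86  1.01] [   8.    9.  -41.  107.    6.   66. -136.]
expected knob px [322.25957205 249.33352356] hinge px [324.17773048 119.51276879]
[[ 45  41  39  35  36  43  43 101 127 151 127 108  43  42  40  39  33  34
   39]
 [ 41  40  37  39  39  43  40  93 111 118 111  96  46  45  43  41  38  39
   42]
 [ 40  38  40  38  40  42  46  93 112 118 112  96  48  43  47  48  44  43
   45]
 [ 40  41  41  38  39  39  41  92 112 117 113  96  40  39  43  49  45  43
   46]
 [ 42  42  41  42  41  38  40  83 101 104 102  96  43  40  43  46  43  42
   47]
 [ 45  41  39  42  39  40  39  68  73  71  70  73  44  38  39  40  36  40
   46]
 [ 43  41  38  42  39  41  42  68  72  79  78  74  57  36  36  35  35  37
   40]
 [ 37  38  38  40  40  39  57  75  79  82  82  77  73  38  37  38  34  38
   38]
 [ 40  40  41  40  40  38  66  77  84  86  87  82  75  47  37  38  37  40
   39]
 [ 47  44  41  42  43  40  67  78  81  89  85  82  75  44  38  40  40  43
   42]
 [ 48  53  50  48  47  41  56  75  80  83  83  79  72  41  38  38  37  42
   43]
 [ 50  51  50  50  42  40  39  66  74  79  78  73  52  39  39  38  37  40
   41]
 [ 53  52  52  50  50  58  41  39  50  59  57  41  38  39  40  40  39  38
   39]
 [ 50  55  51  47  63  64  53  39  43  36  35  37  38  37  40  39  36  36
   37]
 [ 59  77  77  66  58  56  60  61  56  50  40  41  40  38  39  38  38  35
   35]
 [ 44  75  71  65  60  57  57  57  54  54  54  43  40  39  37  39  38  40
   36]
 [ 46  69  69  64  69  62  62  61  56  57  59  59  56  53  51  44  38  39
   36]]
```

The knob lies within 1–2 px of where I predicted it. Descending and pinching.

Emit:
step_arm(commands=[[0.0018,-0.0032,-0.03,0,0.045],[0.0018,-0.0032,-0.06,0,0.045],[0.0018,-0.0032,-0.08,0,0.04],[0.0018,-0.0032,-0.0855,0,0.04],[0.0018,-0.0032,-0.0855,0,0.04],[0.0018,-0.0032,-0.0855,0,0.005],[0.0018,-0.0032,-0.0855,0,0.005],[0.0018,-0.0032,-0.0855,0,0.005],[0.0018,-0.0032,-0.0855,0,0.005],[0.0018,-0.0032,-0.0855,0,0.005]], squeeze=20)

```text
time: 23.6
eef_pos: [438.4, 191.9, 195.3]
ee_rot: [[-0.196, -0.981, -0.006], [-0.981, 0.196, 0.002], [-0.001, 0.007, -1.0]]
wrist_force: [-1.3, -0.4, 2.2]
finger_gap: 11.3
```

Emit:
step_arm(commands=[[0,0,0,0,0.005],[0,0,0,0,0.005]])

```text
time: 23.8
eef_pos: [438.4, 191.9, 195.4]
ee_rot: [[-0.196, -0.981, -0.006], [-0.981, 0.196, 0.002], [-0.001, 0.007, -1.0]]
wrist_force: [-0.1, -0.7, 1.8]
finger_gap: 11.6
```

```bash
python3 - <<'E'
import numpy as np
x=np.array([.979,-.203,0]);p0=.18
for p in [.18,.3,.45,.6,.75,.9,1.05,1.2,1.3,1.4,1.5,1.55,1.6,1.65,1.7,1.72]:
    d=-83*(np.cos(p)-np.cos(p0))*x+np.array([0,0,83*(np.sin(p)-np.sin(p0))]);print(p,d.round(1))
E
```

```text
0.18 [0. 0. 0.]
0.3 [ 2.3 -0.5  9.7]
0.45 [ 6.8 -1.4 21.2]
0.6 [12.9 -2.7 32. ]
0.75 [20.5 -4.2 41.7]
0.9 [29.4 -6.1 50.2]
1.05 [39.5 -8.2 57.1]
1.2 [ 50.5 -10.5  62.5]
1.3 [ 58.2 -12.1  65.1]
1.4 [ 66.1 -13.7  66.9]
1.5 [ 74.2 -15.4  67.9]
1.55 [ 78.3 -16.2  68.1]
1.6 [ 82.3 -17.1  68.1]
1.65 [ 86.4 -17.9  67.9]
1.7 [ 90.4 -18.7  67.4]
1.72 [ 92.  -19.1  67.2]
```

Emit:
step_arm(commands=[[0.001,-0.0002,0.005,0,0.005],[0.0023,-0.0005,0.0097,0,0.005],[0.0068,-0.0014,0.0212,0,0.005],[0.0097,-0.002,0.0268,0,0.005],[0.0129,-0.0027,0.032,0,0.005],[0.0205,-0.0042,0.0417,0,0.005],[0.0294,-0.0061,0.0502,0,0.005],[0.0395,-0.0082,0.0571,0,0.005],[0.0505,-0.0105,0.0625,0,0.005],[0.0505,-0.0105,0.0625,0,0.005]])

```text
time: 24.8
eef_pos: [489.7, 180.7, 256.8]
ee_rot: [[-0.198, -0.98, -0.008], [-0.98, 0.198, 0.003], [-0.001, 0.008, -1.0]]
wrist_force: [5.7, 0.5, -13.3]
finger_gap: 11.5
```

Emit:
step_arm(commands=[[0.001,0,-0.001,0,0.005],[0.005,-0.001,0,0,0.005],[0.01,-0.002,0.001,0,0.005],[0.015,-0.003,0.002,0,0.005],[0.019,-0.004,0.0025,0,0.005],[0.019,-0.004,0.0025,0,0.005]], squeeze=12)

```text
time: 25.4
eef_pos: [509.9, 177.1, 260.0]
ee_rot: [[-0.198, -0.98, -0.006], [-0.98, 0.198, 0.004], [-0.003, 0.007, -1.0]]
wrist_force: [-0.9, 1.3, 2.9]
finger_gap: 12.5
```

Emit:
step_arm(commands=[[0.001,-0.0002,0,0,0.005],[0.002,-0.0004,0,0,0.005],[0.003,-0.0006,0,0,0.005]])

```text
time: 25.7
eef_pos: [512.8, 176.6, 260.1]
ee_rot: [[-0.198, -0.98, -0.006], [-0.98, 0.198, 0.004], [-0.003, 0.007, -1.0]]
wrist_force: [-2.2, 0.9, 1.2]
finger_gap: 12.3
```

Emit:
step_arm(commands=[[0.001,-0.0002,0,0,0.005],[0.0015,-0.0003,0,0,0.005]])

```text
time: 25.9
eef_pos: [514.4, 176.3, 260.1]
ee_rot: [[-0.198, -0.98, -0.006], [-0.98, 0.198, 0.004], [-0.003, 0.007, -1.0]]
wrist_force: [-1.5, 0.9, 2.1]
finger_gap: 12.4
```

Emit:
step_arm(commands=[[0.001,-0.0002,0,0,0.005],[0.0015,-0.0003,0,0,0.005]])

```text
time: 26.1
eef_pos: [516.0, 176.0, 260.1]
ee_rot: [[-0.198, -0.98, -0.006], [-0.98, 0.198, 0.004], [-0.003, 0.007, -1.0]]
wrist_force: [-1.8, 1.2, 1.8]
finger_gap: 12.3
```

Emit:
step_arm(commands=[[0.001,-0.0002,0,0,0.005],[0.0015,-0.0003,0,0,0.005]])

```text
time: 26.3
eef_pos: [517.2, 175.8, 260.0]
ee_rot: [[-0.198, -0.98, -0.007], [-0.98, 0.198, 0.004], [-0.003, 0.008, -1.0]]
wrist_force: [-3.4, 2.3, 3.0]
finger_gap: 12.4
```

Emit:
step_arm(commands=[[0.001,-0.0002,0,0,0.005],[0.0015,-0.0003,0,0,0.005]])

```text
time: 26.5
eef_pos: [517.9, 175.8, 260.0]
ee_rot: [[-0.198, -0.98, -0.009], [-0.98, 0.198, 0.004], [-0.002, 0.009, -1.0]]
wrist_force: [-6.1, 1.4, 3.6]
finger_gap: 11.9
```

Emit:
step_arm(commands=[[0.001,-0.0002,0,0,0.005],[0.0015,-0.0003,0,0,0.005]])

```text
time: 26.7
eef_pos: [518.2, 175.8, 259.9]
ee_rot: [[-0.197, -0.98, -0.011], [-0.98, 0.197, 0.004], [-0.002, 0.012, -1.0]]
wrist_force: [-6.5, 2.0, 4.6]
finger_gap: 12.0
```

Emit:
step_arm(commands=[[0.001,-0.0002,0,0,0.005],[0.0022,-0.0004,0,0,0.005]], squeeze=18)

```text
time: 26.9
eef_pos: [518.7, 175.9, 259.9]
ee_rot: [[-0.196, -0.98, -0.015], [-0.981, 0.196, 0.003], [-0.0, 0.015, -1.0]]
wrist_force: [-7.8, 1.2, 5.2]
finger_gap: 12.0
```

Emit:
step_arm(commands=[[0.0015,-0.0002,0,0,0.005],[0.0024,-0.0004,0,0,0.005]])

```text
time: 27.1
eef_pos: [518.9, 175.9, 259.9]
ee_rot: [[-0.195, -0.981, -0.019], [-0.981, 0.195, 0.003], [0.001, 0.019, -1.0]]
wrist_force: [-8.6, 1.2, 5.8]
finger_gap: 11.7
```

Emit:
step_arm(commands=[[0.002,-0.0004,0,0,0.005],[0.003,-0.0006,0,0,0.005],[0.003,-0.0006,0,0,0.005],[0.003,-0.0006,0,0,0.005],[0.003,-0.0006,0,0,0.005]])

```text
time: 27.6
eef_pos: [519.1, 176.0, 259.9]
ee_rot: [[-0.194, -0.981, -0.025], [-0.981, 0.194, 0.002], [0.003, 0.025, -1.0]]
wrist_force: [-9.2, 2.0, 7.3]
finger_gap: 11.5
```

Emit:
step_arm(commands=[[0.003,-0.0006,0,0,0.005],[0.003,-0.0006,0,0,0.005],[0.003,-0.0006,0,0,0.005],[0.003,-0.0006,0,0,0.005],[0.003,-0.0006,0,0,0.005]])

```text
time: 28.1
eef_pos: [519.0, 176.1, 259.9]
ee_rot: [[-0.192, -0.981, -0.031], [-0.981, 0.192, 0.001], [0.005, 0.03, -1.0]]
wrist_force: [-10.6, 1.5, 6.8]
finger_gap: 11.8
```

Pressed at about 9–10.6 N for about 1 s. Releasing and retreating.

Emit:
step_arm(commands=[[0,0,0,0,0.02],[0,0,0,0,0.045],[0,0,0,0,0.045],[0,0,0,0,0.045],[0,0,0,0,0.045],[0,0,0.02,0,0.045],[0,0,0.06,0,0.045],[0,0,0.1,0,0.045],[-0.02,0,0.13,0,0.045],[-0.05,0,0.14,0,0.045]])

```text
time: 29.1
eef_pos: [470.8, 176.5, 402.9]
ee_rot: [[-0.194, -0.981, -0.026], [-0.981, 0.194, 0.004], [0.002, 0.026, -1.0]]
wrist_force: [-0.1, 0.7, 0.4]
finger_gap: 44.9
```

Emit:
step_arm(commands=[[-0.03,-0.03,0,0,0.045],[-0.03,-0.06,0,0,0.045],[-0.03,-0.1,0,0,0.045],[-0.03,-0.13,0,0,0.045],[-0.03,-0.13,0,0,0.045],[-0.03,-0.13,0,0,0.045]])

```text
time: 29.7
eef_pos: [440.9, 46.4, 403.0]
ee_rot: [[-0.195, -0.98, -0.025], [-0.981, 0.195, 0.004], [0.001, 0.026, -1.0]]
wrist_force: [-0.6, 1.3, 0.3]
finger_gap: 44.9
```

```bash
python3 snap.py 11 wrist side scene; python3 - <<'E'
from h import *
# numeric check: changed regions near predicted points, side & scene, versus picture 9 (before folding)
pts={"E knob lowered":[441,-181,213],"key eye":[480,-172.3,187.5],"F knob folded":[517,175,283],"F knob lowered":[438,192,214.5],"E knob folded":[512,-165,282]}
for n in("side","scene"):
    s9=dict(np.load(n+"9.npz"));s=dict(np.load(n+"11.npz"));s0=dict(np.load(n+"0.npz"))
    for k,X in pts.items():
        q=P(s)@np.r_[X,1];u,v=(q[:2]/q[2]).round().astype(int)
        b=lambda S:S["pixels"][v-4:v+5,u-4:u+5].mean((0,1)).round().astype(int)
        print(n,k,(u,v),"t0",b(s0),"t9",b(s9),"now",b(s))
    # bystander motion: count changed pixels on table region vs start
    d=cv2.absdiff(s0["pixels"],s["pixels"]).max(2)>40
    m,l,st,c=cv2.connectedComponentsWithStats(cv2.morphologyEx(d.astype(np.uint8),cv2.MORPH_OPEN,np.ones((3,3))))
    print([(st[i,:4].tolist(),int(st[i,4])) for i in range(1,m) if st[i,4]>25])
E
```

```text
371.64829954431775 319.3802085319506 240.36484086740293 [[-0.196, -0.981, 0.001], [-0.931, 0.186, 0.315], [-0.309, 0.061, -0.949]] [522.4  30.3 563.7]
29.85 [440.8  48.  403. ] [[-0.191, -0.981, -0.025], [-0.982, 0.191, 0.004], [0.001, 0.026, -1.0]] 44.822026310291754 [0.18 0.64 0.35] [  22.    0.  -33.   99.   -0.   82. -112.]
side E knob lowered (np.int64(358), np.int64(170)) t0 [69 70 70] t9 [79 80 83] now [80 81 84]
side key eye (np.int64(344), np.int64(175)) t0 [77 79 79] t9 [133 136 141] now [135 139 144]
side F knob folded (np.int64(276), np.int64(200)) t0 [152 158 159] t9 [152 158 159] now [138 143 147]
side F knob lowered (np.int64(300), np.int64(234)) t0 [92 84 81] t9 [91 84 81] now [93 74 63]
side E knob folded (np.int64(335), np.int64(146)) t0 [134 140 142] t9 [152 158 159] now [152 158 159]
[([312, 0, 275, 168], 14550), ([495, 0, 11, 7], 68), ([535, 0, 5, 18], 59), ([310, 7, 27, 29], 623), ([521, 16, 8, 6], 43), ([292, 75, 70, 76], 2866), ([521, 141, 9, 5], 45), ([332, 147, 8, 21], 74), ([461, 163, 6, 10], 51), ([341, 170, 6, 14], 64), ([479, 182, 9, 25], 113), ([339, 18
[... 768 characters left out ...]
161)) t0 [117 119 124] t9 [141 144 148] now [144 147 151]
[([309, 0, 28, 17], 390), ([312, 0, 128, 61], 2330), ([448, 0, 137, 200], 11682), ([294, 65, 73, 81], 3098), ([342, 161, 7, 24], 88), ([353, 185, 17, 7], 67), ([471, 195, 5, 8], 36), ([523, 195, 15, 5], 58), ([277, 198, 8, 27], 111), ([481, 204, 15, 11], 89), ([536, 204, 16, 28], 252), ([350, 207, 8, 13], 80), ([520, 211, 17, 14], 143), ([494, 212, 10, 4], 32), ([476, 217, 14, 14], 78), ([495, 216, 23, 27], 393), ([491, 224, 3, 12], 36), ([292, 230, 16, 9], 83), ([504, 236, 15, 24], 95), ([473, 249, 4, 9], 27), ([492, 250, 10, 7], 52), ([290, 255, 9, 15], 112), ([537, 264, 6, 7], 32), ([535, 320, 13, 10], 72), ([517, 325, 13, 6], 64)]
```

Everything agrees: the pictures changed only at the arms, the key and the robot itself. The full stand's knob is now in the folded position, the key is unchanged on the other arm, and the bystanders have not moved. Handing in.

```bash
python3 -c "
from rig import r
print(r.sign_off())"
```

```text
the job is handed in; nothing more can be done
None
```

The job is done and handed in at about 30 s of the 72 s allowed; `sign_off` gives no verdict, so success rests on my own checks.

- **Empty arm:** I pinched its knob, lowered it along its arc and pressed it on its stop at about 10 N for about 0.8 s.
- **Key:** I drew it off over the knob and hung it on the lowered arm. I felt contact at about 4 N, released, and a picture showed it hanging upright.
- **Emptied arm:** I folded it up and pressed it home at about 9–10.6 N for about 1 s, then backed the gripper well clear.

**Last checks:** compared with the start, the side and scene pictures changed only at the two arms, the key and the robot. The bottles, glassware and small things show no change. The wrist force read zero within its scatter of about 1 N.

**What disagreed or went unchecked:**
- The lowered knob came out about 2 mm below the lowest stop position the description allows. That is within the calibration tolerance.
- The key tab leaned by an estimated 0.07 rad in the picture after release, under the 0.25 rad limit.
- During the folding, the force along the arm briefly reached about 13 N, before the arm met its stop.
- The state carried no buffer reading, so the pressing forces are judged from the wrist force alone.
- The folded position at the end was confirmed by pixel values, not by viewing a picture, because I had used all 12 views.

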